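# Ease the torque driver from its case and lay it scale window up

## Robot

A 7-joint arm with a two-finger parallel gripper is mounted at the origin on the work surface. World frame = base frame: x ahead of the robot, y to its left, z up, the work surface at z = 0. Lengths are in m, angles in rad, forces in N, time in s.
With the tool pointing down it reaches from about 0.425 to 0.95 m from the base axis. Payload 16.7 kg.
Tool frame: the origin (TCP) lies on the centre line of the jaws, within the pads' length; the fingertips stand 22 mm ahead of it and the grasp point (between the pads) lies 3 mm ahead of it; z points along the fingers, y is the line along which they close (so a half turn about z gives the same grasp; the last joint's range is limited). The gripper opens to 94 mm and grips with 3 to 60 N. Pads are 16 mm wide; open, the fingers measure 119 mm over their backs; the gripper's body (75 mm by 177 mm) begins 78 mm behind the grasp point.
Start: joints at [1.01, 0.426, 0.074, 1.606, -0.034, 1.111, -0.067], TCP at [0.27, -0.619, 0.227] pointing down, gripper open.
Joint ranges: [-2.85, 2.85], [-0.5, 2.14], [-1.23, 1.37], [0.21, 2.46], [-1.02, 4.16], [0.16, 2.05], [-2.73, 2.73]. Speed limits (rad/s): [1.89, 1.89, 2.39, 2.39, 3.01, 3.01, 3.01].

## Interface

Orientations are given as a unit quaternion [x, y, z, w].
In Python, from workcell import bot, imaging gives the robot as it stands.
- The arm moves only by the shell command python3 -m creep 'ROWS' [FORCE]. ROWS is JSON, a list of rows, each a list of 7 numbers: the shift along the world's x, y, z in m, then the turn, a rotation vector about the world's x, y, z in degrees, then the finger opening in m, from 0 to 0.094. In form: [[x, y, z, ax, ay, az, gripper], ...]. A call has 1 to 8 rows; each row is the pose to reach, as a shift and turn from the pose commanded when the call began; what a row does not reach only later rows make up. A row lasts 1/12 s, in which the tool goes at most 41.7 mm and 7.16 degrees, less where a joint would pass 70% of its speed; a pose out of reach is approached as far as the arm can. A call with a gripper value outside its range is refused whole. The fingers move at their own pace and stop on an object; FORCE is the grip in N (left out, the last holds). Time passes only in rows, so rows that repeat a pose let the fingers close. It gives the time, the measured TCP pose, the force, the opening and the grip force at its end, in the units of the state.
- bot.get_state(): the state, without advancing time (a new reading comes with each control period).
- imaging.snapshot(name): name is "side" or "top"; returns a dict with "color" (384x512x3 uint8, red, green, blue), "camera_matrix" (3x3 intrinsics, pixels), "T" (4x4, takes a point from camera to world coordinates). Camera axes: x right, y down, z forward; pixel columns grow to the right and rows downward; lengths in m; the calibration is good to about 2 mm. A picture is of the moment at which its call begins. There is no depth.
- bot.sign_off(): hands the job in; it is judged then, once.
The state is a dict: "time": time; "joint_pos": joint angles; "qd": joint speeds; "effort": joint torques, N m; "tcp_pos": TCP position; "tcp_rot": TCP orientation; "force": force on the tool from outside, world axes, zero at the start; "wrist_torque": the same for the moment, N m; "opening": finger opening in m; "grasp_force": force on a finger pad.
Only numpy, scipy, OpenCV 4.12 (cv2) and the standard library are available. Lean on these libraries where they do the work, as an engineer would, in place of code of your own. Each camera call takes 0.05 s, during which the arm holds its last target. There are 200 camera calls.

## Task

Ease the red-capped torque driver gently out of its tight foam cutout, along its own slope (small wiggles help), without wrenching at the case. Lay it down flat on the green cutting mat without dropping it, and roll it there until its white scale window is on top and the setting can be read. Leave the yellow-capped driver in its cutout and everything else where it is.

Things in the scene. Friction and masses are not known exactly. Their poses are not given: they have to be found in the camera images.
- driver_red: Torque driver with a red cap, 188 mm long, 0.28 kg. Origin: middle of its dark hexagonal barrel (100 mm long, 34 mm across flats, 39 mm across corners, side 19.6 mm). Own x runs to the cap, z out of the flat with the white scale window. It starts nose down in one of the case's two cutouts (which one varies), 62 mm of barrel gripped inside, the cap and 38 mm of barrel standing out.
- red_cap (a point): Middle of the red-capped driver's round cap, 26 mm across and 42 mm long, x = 71 mm on the driver: the end to hold.
- red_tip (a point): Free end of the red-capped driver's 10 mm steel shank, x = -96 mm on the driver.
- red_window (a point): Middle of the white scale window (82 x 16 mm, black marks, red pointer) on one flat of the red-capped driver, 17 mm from its axis. At the start it faces any way but up the slope. Lying on a flat, the driver's axis is 17 mm over the mat; pushing the upper half of the barrel sideways and upward tips it about its far lower edge onto the next flat, 19.6 mm on.
- driver_yellow: A second driver, same sizes, yellow cap, in the other cutout. It stays there.
- case: Teal steel slant-front case, fixed, 270 mm wide, 118 mm high, lid thrown back on the bench behind. Origin: middle of its sloping black foam face (85 mm tall along the slope), 85 mm above the bench. Own x is level along the face, y runs up the face, z points out of it, 35 degrees above level: the way the cutouts run and a driver comes out.
- cutout_a (a point): Middle of the mouth of one cutout, x = -58 mm on the case. It is 41 mm high with a firm floor; springy yellow foam cheeks left and right pinch the barrel. A dead straight pull drags them tighter (12 to 25 N); small twists of some 5 degrees either way about its axis while drawing at 20 mm/s or less ease it by a third. The foam lets go after 62 mm, the shank is out after 108 mm.
- cutout_b (a point): Middle of the mouth of the other, like cutout, x = +58 mm on the case.
- mat: Green cutting mat with pale grid lines, fixed and flat, grippy, 250 mm (own x) by 310 mm (own y), 4 mm thick. Origin: centre of its underside, on the bench.
- cradle: Clear acrylic cradle with a black-lined curved saddle, 355 mm wide, 190 mm high, standing beyond the mat. Origin: centre of its footprint. Leave alone.
- flask: Mint-green steel drinking flask, 70 mm across, 247 mm tall, origin at the centre of its foot. Leave alone.
- clamp: Blue bar clamp with a red handle lying on the bench, 335 mm long, 31 mm high, origin under the middle of its bar. Leave alone.
- brush: Black bench brush, 310 mm long, 75 mm high, origin where handle and head meet. Leave alone.

How it is judged:
By the outcome, as a careful person would: the job done as asked, in the order asked, and still so for the second after the job is handed in, with the robot touching nothing.
It also fails if it takes over 72 s, if anything falls off the work surface, if the arm or the gripper's body presses on something with over 40 N, if the wrist force passes 120 N, or if a joint passes its speed limit or range.

## Working session

There is one attempt and no reset: what is moved stays moved. The work goes in short steps, Python scripts to look and compute and a shell command to move; the robot and the scene stay as the last step left them, time stands still between calls to the robot, and variables do not carry over. Pictures are saved under pics/ and viewed, at most 10 in all, crops included, and the job is handed in when it is done.

```bash
mkdir -p pics; python3 - <<'E'
from workcell import bot, imaging
import cv2,numpy as np
for n in("side","top"):
    s=imaging.snapshot(n); cv2.imwrite(f"pics/{n}0.png",cv2.cvtColor(s["color"],cv2.COLOR_RGB2BGR)); np.savez(n+"0.npz",**s)
    print(n,s["camera_matrix"].round(1).tolist(),s["T"].round(3).tolist())
print(bot.get_state())
E
```

```text
side [[379.2, 0.0, 259.2], [0.0, 379.2, 193.2], [0.0, 0.0, 1.0]] [[-0.999, 0.0, 0.034, 0.594], [-0.026, 0.633, -0.774, 0.856], [-0.022, -0.774, -0.633, 0.854], [0.0, 0.0, 0.0, 1.0]]
top [[350.7, 0.0, 250.8], [0.0, 350.7, 193.5], [0.0, 0.0, 1.0]] [[-0.001, -0.997, 0.081, 0.519], [-1.0, 0.001, -0.002, -0.109], [0.001, -0.081, -0.997, 1.294], [0.0, 0.0, 0.0, 1.0]]
{'time': 0.1, 'joint_pos': array([ 1.00947871,  0.42667788,  0.07381975,  1.60652225, -0.0341216 ,
        1.1108107 , -0.06709984]), 'qd': array([ 0.00066092, -0.00204355,  0.00114556, -0.00146857,  0.00125158,
        0.00014028, -0.00141694]), 'effort': array([ 6.89326931e-03, -9.37471747e+01,  3.67667489e+00, -4.55044305e+01,
       -4.86397755e-02,  1.67490158e-02, -3.39193991e-05]), 'tcp_pos': array([ 0.27004102, -0.61822898,  0.22684817]), 'tcp_rot': array([ 9.78876450e-01,  2.04451848e-01, -1.42432823e-04, -5.62440568e-04]), 'force': array([-0.44673678,  0.64117748, -0.33045422]), 'wrist_torque': array([-0.03585994,  0.01055159,  0.03341507]), 'grasp_force': 0.0, 'opening': 0.09388577545845865}
```

View pics/side0.png

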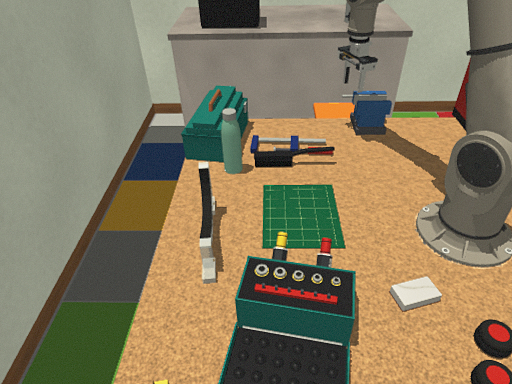

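View pics/top0.png

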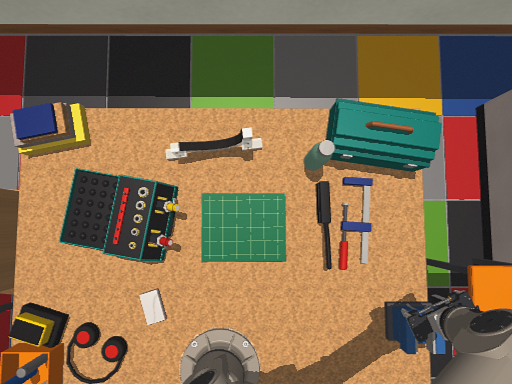

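Side view: the red cap is at about (326,245) and the yellow at (282,240). Top view: the red cap is at (166,241) and the yellow at (172,207). The case face looks towards -y (the mat), and the red driver is the one nearer the robot.

```bash
cat > h.py <<'E'
import numpy as np,cv2
from workcell import bot,imaging
def ray(s,p):
    d=s["T"][:3,:3]@np.linalg.solve(s["camera_matrix"],[p[0],p[1],1.]);return s["T"][:3,3],d/np.linalg.norm(d)
def tri(s1,p1,s2,p2):
    o1,d1=ray(s1,p1);o2,d2=ray(s2,p2)
    k=np.linalg.lstsq(np.c_[d1,-d2],o2-o1,rcond=None)[0];a=o1+k[0]*d1;b=o2+k[1]*d2
    return (a+b)/2,np.linalg.norm(a-b)
def plane(s,p,z):
    o,d=ray(s,p);return o+d*(z-o[2])/d[2]
def proj(s,P):
    c=s["T"][:3,:3].T@(np.asarray(P)-s["T"][:3,3]);q=s["camera_matrix"]@c;return q[:2]/q[2]
def blob(s,kind,box):
    h=cv2.cvtColor(s["color"],cv2.COLOR_RGB2HSV);H,S,V=[h[...,i].astype(int) for i in range(3)]
    m={"red":((H<6)|(H>174))&(S>150)&(V>70),"yel":(H>20)&(H<33)&(S>150)&(V>90),"green":(H>65)&(H<85)&(S>120),"white":(S<50)&(V>150)}[kind].astype(np.uint8)
    w=np.zeros_like(m);x0,y0,x1,y1=box;w[y0:y1,x0:x1]=1
    n,l,st,c=cv2.connectedComponentsWithStats(m*w)
    i=1+np.argmax(st[1:,4]);return c[i],st[i].tolist(),(l==i)
E
python3 - <<'E'
from h import *
S=dict(np.load("side0.npz"));T=dict(np.load("top0.npz"))
P={}
for k,bs,bt in(("red",(310,230,340,275),(150,230,180,255)),("yel",(270,225,295,262),(150,195,185,220))):
    a=blob(S,k,bs);b=blob(T,k,bt);P[k],g=tri(S,a[0],T,b[0]);print(k,a[:2],b[:2],P[k].round(4),round(g,4))
d=P["yel"]-P["red"];print(d,np.linalg.norm(d))
c,st,m=blob(T,"green",(195,185,295,270));r=cv2.boxPoints(cv2.minAreaRect(np.argwhere(m)[:,::-1].astype(np.float32)))
print([plane(T,p,.004).round(3).tolist() for p in r])
ca=T["color"][165:270,55:205];cb=S["color"][215:325,225:375]
cv2.imwrite("pics/c0.png",cv2.cvtColor(np.vstack([cv2.resize(ca,(450,300),interpolation=2),cv2.resize(cb,(450,300),interpolation=2)]),cv2.COLOR_RGB2BGR))
E
```

```text
red (array([325.42537313, 245.00746269]), [321, 238, 10, 15, 134]) (array([164.37878788, 240.75757576]), [160, 237, 12, 10, 66]) [0.4569 0.1757 0.1246] 0.0019
yel (array([281.26666667, 239.38518519]), [276, 232, 11, 16, 135]) (array([171.39393939, 206.66666667]), [167, 203, 12, 9, 66]) [0.5703 0.1547 0.123 ] 0.0009
[ 0.11337538 -0.02099029 -0.0016041 ] 0.11531323374027692
[[0.626, 0.069, 0.004], [0.626, -0.237, 0.004], [0.378, -0.235, 0.004], [0.378, 0.067, 0.004]]
```

View pics/c0.png

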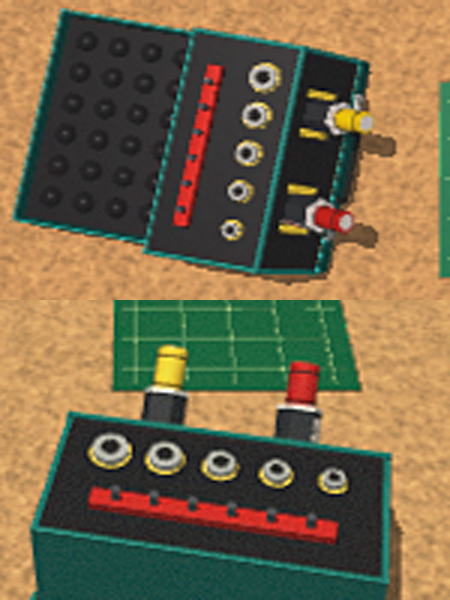

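The two views agree to 2 mm, and the driver spacing is 115 mm against the 116 mm expected. The cap should be 0.119 m high. I'll take C ≈ (0.457, 0.169, 0.119), because the top-view mask misses the cap's end face. I'll grip across the axis with the tool pointing down the slope.

```bash
cat >> h.py <<'E'
from scipy.spatial.transform import Rotation as Ro
az=np.radians(-10.5); cx=np.array([np.cos(az),np.sin(az),0]); ho=np.array([np.sin(az),-np.cos(az),0]) # level along face; level outwards
out=ho*np.cos(np.radians(35))+np.array([0,0,np.sin(np.radians(35))]); up=-ho*np.sin(np.radians(35))+np.array([0,0,np.cos(np.radians(35))])
def Rt(z,y): return Ro.from_matrix(np.c_[np.cross(y,z),y,z])
Rg=Rt(-up,cx); Rd=Rt(np.array([0,0,-1.]),cx)
def to(p,R):
    s=bot.get_state(); v=(R*Ro.from_quat(s["tcp_rot"]).inv()).as_rotvec(degrees=True)
    print("shift",(np.asarray(p)-s["tcp_pos"]).round(4),"turn",v.round(2))
C=np.array([.457,.169,.119])
E
python3 -m creep '[[0.03,0.04,0.04,0,0,7,0.094],[0.06,0.08,0.08,0,0,14,0.094],[0.09,0.12,0.1,0,0,21,0.094],[0.12,0.16,0.12,0,0,28,0.094],[0.14,0.2,0.13,0,0,35,0.094],[0.15,0.24,0.13,0,0,42,0.094],[0.16,0.28,0.13,0,0,49,0.094],[0.16,0.32,0.13,0,0,56,0.094]]'
python3 -c "
from h import *
to(C+.1*up,Rg)"
```

```text
time: 0.77
tcp_pos: [0.4173, -0.3571, 0.3523]
tcp_rot: [0.766, 0.643, 0.0, 0.0]
force: [1.0, 0.2, 0.7]
opening: 0.0939
grasp_force: 0.0
shift [ 0.0502  0.5825 -0.1514] turn [-34.42   6.26  -0.47]
```

```bash
python3 -m creep '[[0.01,0.04,0,0,0,0,0.094],[0.02,0.08,0,0,0,0,0.094],[0.02,0.12,0,-6,1,0,0.094],[0.02,0.16,0,-12,2,0,0.094],[0.02,0.2,0,-18,3,0,0.094],[0.02,0.24,0,-24,4,0,0.094],[0.02,0.28,0,-30,5,0,0.094],[0.02,0.32,0,-34.4,6.3,-0.5,0.094]]'
python3 -m creep '[[0,0.04,0,0,0,0,0.094],[0,0.08,0,0,0,0,0.094],[0,0.12,0,0,0,0,0.094],[0,0.16,0,0,0,0,0.094],[0,0.16,0,0,0,0,0.094],[0,0.16,0,0,0,0,0.094]]'
python3 -c "
from h import *
to(C+.1*up,Rg)"
```

```text
time: 1.43
tcp_pos: [0.4356, -0.045, 0.3533]
tcp_rot: [0.735, 0.606, -0.231, 0.197]
force: [3.2, -0.6, 0.1]
opening: 0.0941
grasp_force: 0.0
time: 1.93
tcp_pos: [0.4359, 0.1158, 0.351]
tcp_rot: [0.734, 0.609, -0.231, 0.192]
force: [1.4, -0.1, 0.3]
opening: 0.0941
grasp_force: 0.0
shift [ 0.0315  0.1096 -0.1501] turn [-0.04  0.06  0.14]
```

```bash
python3 -m creep '[[0.015,0.035,0,0,0,0,0.094],[0.03,0.075,0,0,0,0,0.094],[0.0315,0.11,-0.02,0,0,0,0.094],[0.0315,0.11,-0.06,0,0,0,0.094],[0.0315,0.11,-0.1,0,0,0,0.094],[0.0315,0.11,-0.13,0,0,0,0.094],[0.0315,0.11,-0.15,0,0,0,0.094],[0.0315,0.11,-0.15,0,0,0,0.094]]'
python3 - <<'E'
from h import *
to(C+.008*up,Rg)
ims=[]
for n,b in(("top",(120,180,220,255)),("side",(270,190,370,265))):
    s=imaging.snapshot(n);print(n,proj(s,C),proj(s,C+.019*out))
    k="red"
    ims.append(cv2.resize(s["color"][b[1]:b[3],b[0]:b[2]],(640,480),interpolation=2)[:, :] if 0 else cv2.resize(s["color"][b[1]:b[3],b[0]:b[2]],(400,300),interpolation=2))
    np.savez(n+"1.npz",**s)
cv2.imwrite("pics/g1.png",cv2.cvtColor(np.hstack(ims),cv2.COLOR_RGB2BGR))
E
```

```text
time: 2.6
tcp_pos: [0.4669, 0.2211, 0.1982]
tcp_rot: [0.735, 0.607, -0.234, 0.192]
force: [0.3, -0.6, 0.6]
opening: 0.0938
grasp_force: 0.0
shift [-0.0091 -0.0476 -0.0726] turn [ 0.22 -0.09  0.44]
top [166.76237374 240.92890551] [170.6108844  241.96865983]
side [324.54354411 244.58386659] [325.36543852 237.43851084]
```

View pics/g1.png

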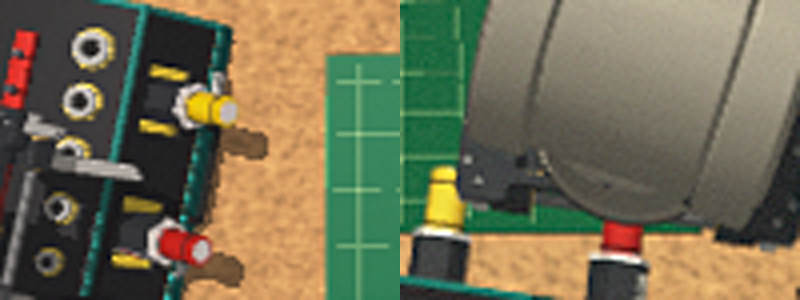

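In the top view the cap's end face is at (171,242.5) and the prediction was (170.6,242), so C holds. The fingers straddle the cap line, with the yellow driver clear. Next: down to grasp depth, then close.

```bash
python3 -m creep '[[-0.002,-0.01,-0.015,0,0,0,0.094],[-0.004,-0.02,-0.03,0,0,0,0.094],[-0.006,-0.03,-0.046,0,0,0,0.094],[-0.008,-0.04,-0.061,0,0,0,0.094],[-0.009,-0.0476,-0.0726,0.2,0,0.4,0.094],[-0.009,-0.0476,-0.0726,0.2,0,0.4,0.094]]'
python3 -m creep '[[0,0,0,0,0,0,0.06],[0,0,0,0,0,0,0.05],[0,0,0,0,0,0,0.04],[0,0,0,0,0,0,0.035],[0,0,0,0,0,0,0.032],[0,0,0,0,0,0,0.03],[0,0,0,0,0,0,0.028],[0,0,0,0,0,0,0.028]]' 10
python3 -m creep '[[0,0,0,0,0,0,0.026],[0,0,0,0,0,0,0.024],[0,0,0,0,0,0,0.022],[0,0,0,0,0,0,0.02]]' 10
python3 -c "
from h import *
print(bot.get_state());to(C+.008*up,Rg)"
```

```text
time: 3.2
tcp_pos: [0.4589, 0.1742, 0.1295]
tcp_rot: [0.734, 0.609, -0.229, 0.192]
force: [0.7, 0.5, 0.1]
opening: 0.094
grasp_force: 0.0
time: 3.87
tcp_pos: [0.4586, 0.1762, 0.1292]
tcp_rot: [0.734, 0.61, -0.229, 0.192]
force: [-0.3, -0.2, 0.3]
opening: 0.0438
grasp_force: 0.0
time: 4.2
tcp_pos: [0.4583, 0.1761, 0.1291]
tcp_rot: [0.734, 0.61, -0.229, 0.192]
force: [-1.9, -0.6, -0.7]
opening: 0.0259
grasp_force: 10.0
{'time': 4.2, 'joint_pos': array([-0.18762588,  0.62666834, -0.74920786,  1.83121773,  0.65123334,
        1.49569975, -1.4155226 ]), 'qd': array([-0.00011584, -0.00054882,  0.00087954,  0.00091689,  0.00092674,
       -0.00111861, -0.00025123]), 'effort': array([ 5.22192679e-01, -9.25835323e+01, -1.50910950e+01, -3.29459810e+01,
        1.37810580e+00,  2.91951187e+00, -4.66440723e-02]), 'tcp_pos': array([0.45825972, 0.17613567, 0.12908728]), 'tcp_rot': array([ 0.73370888,  0.61015965, -0.22934961,  0.1917687 ]), 'force': array([-1.89352803, -0.62631779, -0.70526247]), 'wrist_torque': array([ 0.49884958,  0.37054316, -0.25455755]), 'grasp_force': 9.98808816075325, 'opening': 0.02592558751631155}
shift [-0.0004 -0.0026 -0.0035] turn [-0.19  0.12 -0.02]
```

The fingers closed on 26 mm with little side force, so the cap is centred in the pads. Next: tighten the grip, then ease it out along `out` with ±5° twists at 18 mm/s.

```bash
python3 -m creep '[[0,0,0,0,0,0,0.018],[0,0,0,0,0,0,0.018],[0,0,0,0,0,0,0.018]]' 50
python3 -m creep '[[-0.0007,-0.0011,0.0009,-0.37,-2.01,1.43,0.018],[-0.0014,-0.0022,0.0017,-0.75,-4.03,2.87,0.018],[-0.0012,-0.0035,0.0026,-0.37,-2.01,1.43,0.018],[-0.0009,-0.0048,0.0034,0,0,0,0.018],[-0.0006,-0.0061,0.0043,0.37,2.01,-1.43,0.018],[-0.0003,-0.0074,0.0052,0.75,4.03,-2.87,0.018],[-0.0011,-0.0086,0.006,0.37,2.01,-1.43,0.018],[-0.0018,-0.0097,0.0069,0,0,0,0.018]]'
python3 -c "
from h import *
s=bot.get_state();f=s['force'];print(f@out,f@up,f@cx,s['wrist_torque'])"
```

```text
time: 4.45
tcp_pos: [0.4584, 0.1762, 0.1291]
tcp_rot: [0.734, 0.61, -0.229, 0.192]
force: [-3.2, -0.0, -1.0]
opening: 0.0248
grasp_force: 50.0
time: 5.12
tcp_pos: [0.4572, 0.1681, 0.1349]
tcp_rot: [0.734, 0.611, -0.228, 0.19]
force: [-1.1, 10.8, -10.1]
opening: 0.025
grasp_force: 49.9
-14.364365744860985 -2.275091559806181 -3.032410550352492 [ 3.87076131 -0.20383858 -0.41577971]
```

```bash
python3 -m creep '[[-0.0007,-0.0011,0.0009,-0.37,-2.01,1.43,0.018],[-0.0014,-0.0022,0.0017,-0.75,-4.03,2.87,0.018],[-0.0012,-0.0035,0.0026,-0.37,-2.01,1.43,0.018],[-0.0009,-0.0048,0.0034,0,0,0,0.018],[-0.0006,-0.0061,0.0043,0.37,2.01,-1.43,0.018],[-0.0003,-0.0074,0.0052,0.75,4.03,-2.87,0.018],[-0.0011,-0.0086,0.006,0.37,2.01,-1.43,0.018],[-0.0018,-0.0097,0.0069,0,0,0,0.018]]' 55
python3 -m creep '[[-0.0007,-0.0011,0.0009,-0.37,-2.01,1.43,0.018],[-0.0014,-0.0022,0.0017,-0.75,-4.03,2.87,0.018],[-0.0012,-0.0035,0.0026,-0.37,-2.01,1.43,0.018],[-0.0009,-0.0048,0.0034,0,0,0,0.018],[-0.0006,-0.0061,0.0043,0.37,2.01,-1.43,0.018],[-0.0003,-0.0074,0.0052,0.75,4.03,-2.87,0.018],[-0.0011,-0.0086,0.006,0.37,2.01,-1.43,0.018],[-0.0018,-0.0097,0.0069,0,0,0,0.018]]' 55
python3 - <<'E'
from h import *
s=bot.get_state();f=s['force'];print(f@out,f@up,f@cx,s['wrist_torque'])
ims=[]
for n,b in(("top",(120,180,220,255)),("side",(270,190,370,265))):
    s=imaging.snapshot(n)
    ims.append(cv2.resize(s["color"][b[1]:b[3],b[0]:b[2]],(400,300),interpolation=2))
cv2.imwrite("pics/p2.png",cv2.cvtColor(np.hstack(ims),cv2.COLOR_RGB2BGR))
E
```

```text
time: 5.78
tcp_pos: [0.4556, 0.1583, 0.1418]
tcp_rot: [0.734, 0.61, -0.228, 0.19]
force: [-0.3, 10.6, -10.3]
opening: 0.0247
grasp_force: 55.0
time: 6.45
tcp_pos: [0.4539, 0.1485, 0.1488]
tcp_rot: [0.734, 0.61, -0.228, 0.191]
force: [0.1, 10.7, -10.0]
opening: 0.0247
grasp_force: 55.0
-14.338375016711097 -2.131827117782999 -1.8719173501572446 [ 3.80293835 -0.32272933 -0.25122   ]
```

View pics/p2.png

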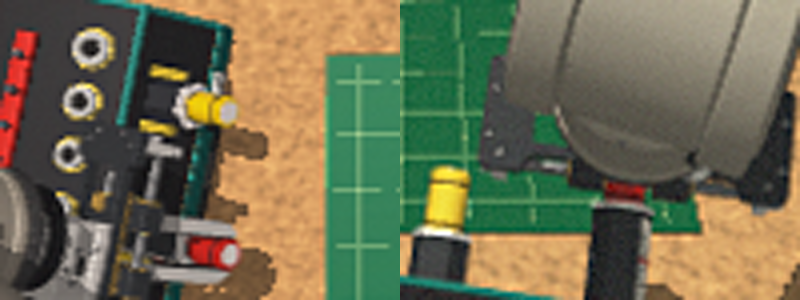

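Left half: the red cap end has moved out to crop x≈232, so the driver is following the tool. In the side half a white strip shows at the barrel's right edge, so the window faces roughly −x. I'll carry on easing it out.

```bash
python3 -m creep '[[-0.0007,-0.0011,0.0009,-0.37,-2.01,1.43,0.018],[-0.0014,-0.0022,0.0017,-0.75,-4.03,2.87,0.018],[-0.0012,-0.0035,0.0026,-0.37,-2.01,1.43,0.018],[-0.0009,-0.0048,0.0034,0,0,0,0.018],[-0.0006,-0.0061,0.0043,0.37,2.01,-1.43,0.018],[-0.0003,-0.0074,0.0052,0.75,4.03,-2.87,0.018],[-0.0011,-0.0086,0.006,0.37,2.01,-1.43,0.018],[-0.0018,-0.0097,0.0069,0,0,0,0.018]]' 55
python3 -m creep '[[-0.0007,-0.0011,0.0009,-0.37,-2.01,1.43,0.018],[-0.0014,-0.0022,0.0017,-0.75,-4.03,2.87,0.018],[-0.0012,-0.0035,0.0026,-0.37,-2.01,1.43,0.018],[-0.0009,-0.0048,0.0034,0,0,0,0.018],[-0.0006,-0.0061,0.0043,0.37,2.01,-1.43,0.018],[-0.0003,-0.0074,0.0052,0.75,4.03,-2.87,0.018],[-0.0011,-0.0086,0.006,0.37,2.01,-1.43,0.018],[-0.0018,-0.0097,0.0069,0,0,0,0.018]]' 55
python3 -m creep '[[-0.0007,-0.0011,0.0009,-0.37,-2.01,1.43,0.018],[-0.0014,-0.0022,0.0017,-0.75,-4.03,2.87,0.018],[-0.0012,-0.0035,0.0026,-0.37,-2.01,1.43,0.018],[-0.0009,-0.0048,0.0034,0,0,0,0.018],[-0.0006,-0.0061,0.0043,0.37,2.01,-1.43,0.018],[-0.0003,-0.0074,0.0052,0.75,4.03,-2.87,0.018],[-0.0011,-0.0086,0.006,0.37,2.01,-1.43,0.018],[-0.0018,-0.0097,0.0069,0,0,0,0.018]]' 55
```

```text
time: 7.22
tcp_pos: [0.4522, 0.1389, 0.1556]
tcp_rot: [0.734, 0.611, -0.227, 0.191]
force: [0.5, 11.4, -10.4]
opening: 0.0252
grasp_force: 55.0
time: 7.88
tcp_pos: [0.4505, 0.1288, 0.1627]
tcp_rot: [0.734, 0.61, -0.228, 0.191]
force: [0.4, 10.3, -9.7]
opening: 0.0249
grasp_force: 55.0
time: 8.55
tcp_pos: [0.4487, 0.1174, 0.1701]
tcp_rot: [0.734, 0.61, -0.229, 0.192]
force: [-1.2, 0.0, -3.2]
opening: 0.0245
grasp_force: 54.9
```

Foam has let go and only the driver's weight is left. Next: the shank out straight, 60 mm.

```bash
python3 -m creep '[[-0.0007,-0.004,0.0029,0,0,0,0.018],[-0.0015,-0.008,0.0057,0,0,0,0.018],[-0.0022,-0.0121,0.0086,0,0,0,0.018],[-0.003,-0.0161,0.0115,0,0,0,0.018],[-0.0037,-0.0201,0.0143,0,0,0,0.018],[-0.0045,-0.0242,0.0172,0,0,0,0.018],[-0.0052,-0.0282,0.02,0,0,0,0.018],[-0.006,-0.0322,0.023,0,0,0,0.018]]' 60
python3 -m creep '[[-0.0007,-0.004,0.0029,0,0,0,0.018],[-0.0015,-0.008,0.0057,0,0,0,0.018],[-0.0022,-0.0121,0.0086,0,0,0,0.018],[-0.003,-0.0161,0.0115,0,0,0,0.018],[-0.0037,-0.0201,0.0143,0,0,0,0.018],[-0.0045,-0.0242,0.0172,0,0,0,0.018],[-0.0052,-0.0282,0.02,0,0,0,0.018],[-0.006,-0.0322,0.023,0,0,0,0.018]]' 60
python3 - <<'E'
from h import *
to([.49,-.16,.20],Rd)
ims=[]
for n,b in(("top",(140,180,240,255)),("side",(260,160,360,235))):
    s=imaging.snapshot(n)
    ims.append(cv2.resize(s["color"][b[1]:b[3],b[0]:b[2]],(400,300),interpolation=2))
cv2.imwrite("pics/p3.png",cv2.cvtColor(np.hstack(ims),cv2.COLOR_RGB2BGR))
E
```

```text
time: 9.22
tcp_pos: [0.4418, 0.0853, 0.1939]
tcp_rot: [0.734, 0.61, -0.229, 0.192]
force: [-0.2, 0.1, -3.6]
opening: 0.0246
grasp_force: 59.9
time: 9.88
tcp_pos: [0.4357, 0.0532, 0.2169]
tcp_rot: [0.734, 0.61, -0.229, 0.192]
force: [-0.2, 0.0, -3.2]
opening: 0.0247
grasp_force: 59.9
shift [ 0.0543 -0.2132 -0.0169] turn [ 3.422e+01 -6.210e+00  1.000e-02]
```

View pics/p3.png

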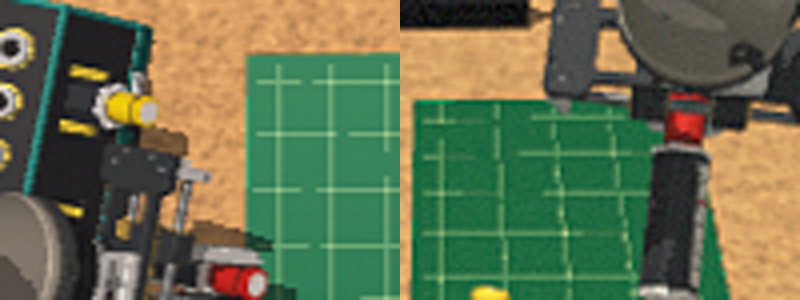

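The driver is out of the case, about 125 mm drawn. The window strip is at the right (−x) edge of the barrel, about 60° from the upper side. I'll carry it over the mat, level it, and look.

```bash
python3 -m creep '[[0.004,-0.02,0,0,0,0,0.018],[0.008,-0.04,0,0,0,0,0.018],[0.012,-0.07,0,5,-0.9,0,0.018],[0.016,-0.1,0,11,-2,0,0.018],[0.02,-0.13,0,17,-3.1,0,0.018],[0.024,-0.16,0,23,-4.2,0,0.018],[0.028,-0.19,-0.01,29,-5.3,0,0.018],[0.031,-0.208,-0.017,34.2,-6.2,0,0.018]]' 60
python3 -m creep '[[0,0,-0.025,0,0,0,0.018],[0,0,-0.05,0,0,0,0.018],[0,0,-0.075,0,0,0,0.018],[0,0,-0.1,0,0,0,0.018],[0,0,-0.1,0,0,0,0.018],[0,0,-0.1,0,0,0,0.018]]' 60
python3 - <<'E'
from h import *
to([.467,-.155,.06],Rd)
ims=[]
for n,b in(("top",(180,170,300,290)),("side",(250,150,370,270))):
    s=imaging.snapshot(n)
    ims.append(cv2.resize(s["color"][b[1]:b[3],b[0]:b[2]],(400,400),interpolation=2))
    np.savez(n+"4.npz",**s)
cv2.imwrite("pics/p4.png",cv2.cvtColor(np.hstack(ims),cv2.COLOR_RGB2BGR))
E
```

```text
time: 10.65
tcp_pos: [0.4668, -0.1529, 0.2018]
tcp_rot: [0.769, 0.639, -0.007, 0.007]
force: [1.5, 2.2, -4.3]
opening: 0.0251
grasp_force: 59.9
time: 11.15
tcp_pos: [0.4654, -0.1499, 0.1]
tcp_rot: [0.768, 0.64, -0.01, 0.005]
force: [-1.0, 0.4, -1.8]
opening: 0.0243
grasp_force: 60.0
shift [ 0.0016 -0.0051 -0.04  ] turn [ 1.14 -0.56 -0.06]
```

View pics/p4.png

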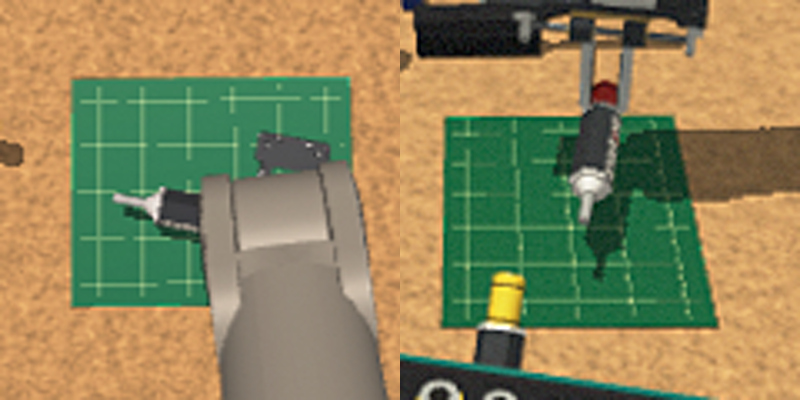

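The driver is level over the mat with a −x edge strip. Its tip is at about top (214.8,229.2) and side (306,216). I'll check tip height and levelness.

```bash
python3 - <<'E'
from h import *
S=dict(np.load("side4.npz"));T=dict(np.load("top4.npz"))
P,g=tri(S,(306.2,215.7),T,(214.8,229.3));print("tip",P,g)
t=bot.get_state()["tcp_pos"]; A=t-[0,0,.012];d=P-A;print(d,np.linalg.norm(d),np.degrees(np.arctan2(d[2],np.hypot(d[0],d[1]))),"az",np.degrees(np.arctan2(d[1],d[0])))
E
```

```text
tip [0.49309239 0.01382731 0.07851546] 0.0027727625976869323
[ 0.02631118  0.16411375 -0.01122169] 0.16658790017950634 -3.8624817162842837 az 80.89169027995187
```

```bash
python3 -m creep '[[0,0,-0.012,1.7,-0.3,0,0.018],[0,0,-0.025,3.5,-0.7,0,0.018],[0,0,-0.038,3.5,-0.7,0,0.018],[0,0,-0.05,3.5,-0.7,0,0.018],[0,0,-0.056,3.5,-0.7,0,0.018],[0,0,-0.056,3.5,-0.7,0,0.018]]' 60
python3 -m creep '[[0,0,-0.001,0,0,0,0.018],[0,0,-0.002,0,0,0,0.018],[0,0,-0.003,0,0,0,0.018],[0,0,-0.003,0,0,0,0.018]]' 60
python3 -m creep '[[0,0,-0.001,0,0,0,0.018],[0,0,-0.002,0,0,0,0.018],[0,0,-0.002,0,0,0,0.018]]' 60
```

```text
time: 11.75
tcp_pos: [0.4659, -0.1502, 0.0441]
tcp_rot: [0.768, 0.64, 0.014, -0.014]
force: [-0.6, 0.7, -3.0]
opening: 0.0247
grasp_force: 60.0
time: 12.08
tcp_pos: [0.4662, -0.1504, 0.0418]
tcp_rot: [0.768, 0.64, 0.015, -0.014]
force: [-0.6, -0.8, -1.7]
opening: 0.0249
grasp_force: 60.0
time: 12.33
tcp_pos: [0.466, -0.1504, 0.0394]
tcp_rot: [0.769, 0.639, 0.015, -0.014]
force: [0.5, 1.1, -2.1]
opening: 0.0247
grasp_force: 60.0
```

```bash
python3 -m creep '[[0,0,-0.001,0,0,0,0.018],[0,0,-0.002,0,0,0,0.018],[0,0,-0.002,0,0,0,0.018]]' 60
python3 -m creep '[[0,0,-0.001,0,0,0,0.018],[0,0,-0.002,0,0,0,0.018],[0,0,-0.002,0,0,0,0.018]]' 60
python3 - <<'E'
from h import *
ims=[]
for n,b in(("top",(190,200,260,250)),("side",(280,170,350,220))):
    s=imaging.snapshot(n); np.savez(n+"5.npz",**s)
    ims.append(cv2.resize(s["color"][b[1]:b[3],b[0]:b[2]],(400,286),interpolation=2))
cv2.imwrite("pics/p5.png",cv2.cvtColor(np.hstack(ims),cv2.COLOR_RGB2BGR))
E
```

```text
time: 12.58
tcp_pos: [0.4659, -0.1504, 0.0372]
tcp_rot: [0.769, 0.639, 0.015, -0.014]
force: [0.5, 0.3, -2.9]
opening: 0.0249
grasp_force: 60.0
time: 12.83
tcp_pos: [0.4659, -0.1504, 0.0352]
tcp_rot: [0.769, 0.639, 0.015, -0.014]
force: [-0.4, -0.4, -1.6]
opening: 0.0243
grasp_force: 60.0
```

View pics/p5.png

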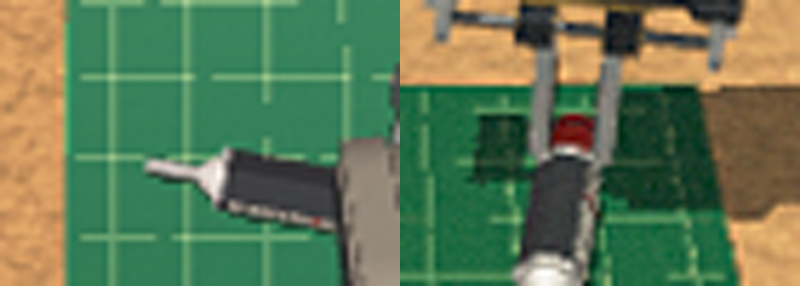

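The upper flat is level and dark. The window is on the −x side flat, at the lower edge of the barrel in the top crop (around y≈220), so one roll towards +x is needed. I'll keep lowering to contact.

```bash
python3 -m creep '[[0,0,-0.001,0,0,0,0.018],[0,0,-0.0015,0,0,0,0.018],[0,0,-0.0015,0,0,0,0.018]]' 60
python3 -m creep '[[0,0,-0.001,0,0,0,0.018],[0,0,-0.0015,0,0,0,0.018],[0,0,-0.0015,0,0,0,0.018]]' 60
python3 - <<'E'
from h import *
S=imaging.snapshot("side");T=imaging.snapshot("top");tip=[.4935,.0137,.021]
print(proj(S,tip),proj(T,tip))
for s,b,n in((S,(280,190,350,240),0),(T,(190,200,260,250),1)):
    cv2.imwrite(f"pics/q{n}.png",cv2.cvtColor(cv2.resize(s["color"][b[1]:b[3],b[0]:b[2]],(400,286),interpolation=2),cv2.COLOR_RGB2BGR))
f=bot.get_state();print(f["force"],f["wrist_torque"])
cv2.imwrite("pics/q.png",np.hstack([cv2.imread("pics/q0.png"),cv2.imread("pics/q1.png")]))
E
```

```text
time: 13.18
tcp_pos: [0.4659, -0.1504, 0.0338]
tcp_rot: [0.769, 0.639, 0.015, -0.014]
force: [1.2, -0.4, -2.1]
opening: 0.025
grasp_force: 60.0
time: 13.43
tcp_pos: [0.466, -0.1506, 0.0325]
tcp_rot: [0.769, 0.639, 0.015, -0.014]
force: [-1.7, -1.0, 1.3]
opening: 0.0246
grasp_force: 60.0
[304.5606377  229.31904193] [216.39974849 229.24538863]
[ 0.06622048 -2.1743768   1.76937006] [-0.56390432  0.17672853  0.05742494]
```

View pics/q.png

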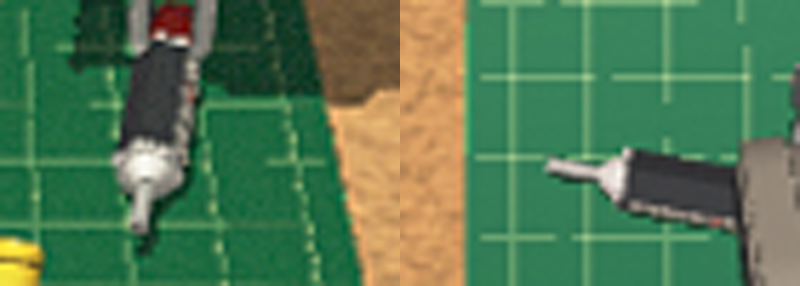

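Force swung from −2.5 to about +1.8 N, so the driver is resting on the mat. Next: slacken the grip, settle it and open.

```bash
python3 -m creep '[[0,0,-0.0005,0,0,0,0.02],[0,0,-0.001,0,0,0,0.02],[0,0,-0.001,0,0,0,0.02]]' 8
python3 -m creep '[[0,0,-0.001,0,0,0,0.022],[0,0,-0.001,0,0,0,0.022],[0,0,-0.001,0,0,0,0.022]]' 3
python3 -m creep '[[0,0,0,0,0,0,0.028],[0,0,0,0,0,0,0.03],[0,0,0,0,0,0,0.035],[0,0,0,0,0,0,0.04],[0,0,0,0,0,0,0.05],[0,0,0,0,0,0,0.06],[0,0,0,0,0,0,0.06]]' 3
```

```text
time: 13.78
tcp_pos: [0.4664, -0.1507, 0.0317]
tcp_rot: [0.769, 0.639, 0.015, -0.013]
force: [-0.7, -1.8, 7.5]
opening: 0.0257
grasp_force: 8.0
time: 14.03
tcp_pos: [0.4665, -0.1505, 0.0306]
tcp_rot: [0.769, 0.639, 0.015, -0.014]
force: [3.0, -2.2, 1.8]
opening: 0.026
grasp_force: 3.0
time: 14.62
tcp_pos: [0.4659, -0.1504, 0.0304]
tcp_rot: [0.769, 0.639, 0.015, -0.014]
force: [-0.0, 0.0, 0.6]
opening: 0.0567
grasp_force: 0.0
```

```bash
python3 -m creep '[[0,0,0.02,0,0,0,0.06],[0,0,0.05,0,0,0,0.06],[0,0,0.08,0,0,0,0.04],[-0.01,0,0.12,0,0,0,0.02],[-0.03,-0.02,0.16,0,0,0,0],[-0.03,-0.05,0.2,0,0,0,0],[-0.03,-0.08,0.22,0,0,0,0],[-0.03,-0.08,0.22,0,0,0,0]]' 10
python3 - <<'E'
from h import *
T=imaging.snapshot("top");S=imaging.snapshot("side");np.savez("top6.npz",**T);np.savez("side6.npz",**S)
h=cv2.cvtColor(T["color"],cv2.COLOR_RGB2HSV);m=((h[...,2]<75)).astype(np.uint8)
w=np.zeros_like(m);w[205:255,205:275]=1
n,l,st,c=cv2.connectedComponentsWithStats(m*w);print(st[1:][st[1:,4]>25].tolist(),c[1:][st[1:,4]>25].tolist())
for b in((205,205,285,265),):
    try:
        r=blob(T,"red",b);print("red",r[:2],plane(T,r[0],.03))
    except Exception as e: print(e)
rs=blob(S,"red",(290,150,345,215));print("side red",rs[:2])
cv2.imwrite("pics/last.png",cv2.cvtColor(cv2.resize(T["color"][195:270,195:295],(400,300),interpolation=2),cv2.COLOR_RGB2BGR))
E
```

```text
time: 15.28
tcp_pos: [0.4366, -0.2355, 0.2549]
tcp_rot: [0.77, 0.638, 0.015, -0.011]
force: [0.3, -1.5, -0.7]
opening: 0.0233
grasp_force: 0.0
[[231, 225, 25, 8, 71]] [[242.7605633802817, 228.26760563380282]]
red (array([261.11764706, 236.54411765]), [256, 233, 11, 8, 68]) [ 0.46749998 -0.14745098  0.03      ]
side red (array([322.43636364, 152.25454545]), [308, 151, 25, 3, 55])
```

```bash
python3 -c "
from h import *
y=np.array([.987,-.163,0]);y/=np.linalg.norm(y)
to([.437,-.070,.10],Rt(np.array([0,0,-1.]),y))"
```

```text
shift [ 0.0008  0.1623 -0.1515] turn [-2.2   0.37  1.29]
```

```bash
python3 -m creep '[[0,0.04,0,-1,0,0.6,0],[0,0.08,0,-2.2,0.4,1.3,0],[0,0.12,0,-2.2,0.4,1.3,0],[0.001,0.162,-0.03,-2.2,0.4,1.3,0],[0.001,0.162,-0.07,-2.2,0.4,1.3,0],[0.001,0.162,-0.11,-2.2,0.4,1.3,0],[0.001,0.162,-0.15,-2.2,0.4,1.3,0],[0.001,0.162,-0.15,-2.2,0.4,1.3,0]]'
python3 -m creep '[[0,0,-0.02,0,0,0,0],[0,0,-0.04,0,0,0,0],[0,0,-0.055,0,0,0,0],[0,0,-0.066,0,0,0,0],[0,0,-0.066,0,0,0,0]]'
python3 -c "
from h import *
y=np.array([.987,-.163,0]);y/=np.linalg.norm(y)
to([.437,-.070,.034],Rt(np.array([0,0,-1.]),y))"
```

```text
time: 16.05
tcp_pos: [0.432, -0.0661, 0.0938]
tcp_rot: [0.76, 0.649, -0.003, -0.006]
force: [-2.4, -0.7, -0.5]
opening: 0.0003
grasp_force: 0.0
time: 16.47
tcp_pos: [0.4361, -0.0677, 0.0339]
tcp_rot: [0.761, 0.649, -0.001, -0.003]
force: [-0.9, 0.1, -0.6]
opening: 0.0001
grasp_force: 0.0
shift [ 0.0009 -0.0023  0.0001] turn [-0.13 -0.29 -0.25]
```

```bash
python3 -m creep '[[0.002,-0.0003,0,0,0,0,0],[0.004,-0.0007,0,0,0,0,0],[0.006,-0.001,0,0,0,0,0],[0.0075,-0.0012,0,0,0,0,0],[0.009,-0.0015,0,0,0,0,0]]'
python3 -m creep '[[0.001,-0.0002,0,0,0,0,0],[0.002,-0.0003,0,0,0,0,0],[0.002,-0.0003,0,0,0,0,0]]'
python3 -m creep '[[0.001,-0.0002,0,0,0,0,0],[0.002,-0.0003,0,0,0,0,0],[0.002,-0.0003,0,0,0,0,0]]'
```

```text
time: 16.88
tcp_pos: [0.4465, -0.0701, 0.0351]
tcp_rot: [0.762, 0.648, -0.0, -0.001]
force: [-0.7, 0.2, -0.0]
opening: 0.0008
grasp_force: 0.0
time: 17.13
tcp_pos: [0.4482, -0.0702, 0.0345]
tcp_rot: [0.761, 0.648, -0.0, -0.001]
force: [-0.2, 0.8, -0.0]
opening: 0.0006
grasp_force: 0.0
time: 17.38
tcp_pos: [0.4501, -0.0705, 0.0344]
tcp_rot: [0.761, 0.648, -0.0, -0.001]
force: [0.4, -0.1, -0.6]
opening: 0.0
grasp_force: 0.0
```

```bash
python3 -m creep '[[0.001,-0.0002,0.0003,0,0,0,0],[0.002,-0.0003,0.001,0,0,0,0],[0.003,-0.0005,0.0018,0,0,0,0],[0.004,-0.0007,0.0027,0,0,0,0],[0.005,-0.0008,0.0037,0,0,0,0],[0.006,-0.001,0.0047,0,0,0,0],[0.006,-0.001,0.0047,0,0,0,0]]'
cat > look.py <<'E'
from h import *
import sys
S=imaging.snapshot("side");T=imaging.snapshot("top");np.savez(f"side{sys.argv[1]}.npz",**S);np.savez(f"top{sys.argv[1]}.npz",**T)
for n,s,b in(("top",T,(205,205,285,265)),("side",S,(290,170,345,215))):
    try:
        r=blob(s,"red",b);print(n,r[:2],plane(s,r[0],.03))
    except Exception as e: print(n,e)
t=np.array([.4935,.0137,.021]);o=np.zeros(3)
for n,s in(("side",S),("top",T)):
    p=proj(s,[.4786,-.077,.038]).astype(int);x,y=p
    h=cv2.cvtColor(s["color"],cv2.COLOR_RGB2HSV);H,Sa,V=[h[...,i].astype(int) for i in range(3)]
    a=np.where((Sa<70)&(V>140),"W",np.where(V<80,"#",np.where((H>60)&(H<90)&(Sa>90),".","o")))
    print(n,p);print("\n".join("".join(r) for r in a[y-14:y+16,x-30:x+32]))
E
python3 look.py 7
```

```text
time: 17.97
tcp_pos: [0.4558, -0.0716, 0.0393]
tcp_rot: [0.761, 0.648, -0.001, -0.002]
force: [-4.0, 0.3, 3.3]
opening: 0.0002
grasp_force: 2.7
top (array([261.5942029 , 235.91304348]), [256, 232, 12, 9, 69]) [ 0.46974328 -0.14916556  0.03      ]
side (array([308.15, 193.8 ]), [306, 191, 6, 6, 20]) [ 0.47098035 -0.14885643  0.03      ]
side [307 205]
.............ooo..............oo#######o#########o#######oo#oo
.............ooo.............ooo#######o#########oo###########
..............o.............oooooo#####.#######o..o.....#ooooo
............................ooooooooooo.#######..........ooooo
............................ooooooooooo#oooo#.#...o......ooooo
...........................oWoooooooooo#oooo......o......ooooo
..........................oo#oooooooooo#oooo.............ooooo
..........................W#######ooooo#ooo...............oooo
..........................#######oWoooo#ooo...............oooo
.........................o#######WWoooo#ooo...............oooo
.........................########ooooo#oooo.......oo.....##ooo
......................o..########ooWoo#oooo.........##
[... 2346 characters left out ...]
oo.....
WWWWWWooWWWWWWWWWWWWWWWWWWWWWWWWWWooWWWWWWWWWoooooooooooo.....
WWWWWWWooWWWWWWWWWWWWWWWWWWWWWWWWWWWWWWWWWWWWo###oooooooo.....
WWWWWWWooWWWWWWWWWWWWWWWWWWWWWWWWWWooWWWWWWWWWo#..o##ooo...o..
WWWWWWWooWWWWWWWWWWWWWWWWWWWWWWWWWWWWWWWWWWWWoo#.....##.......
WWWWWWWWooWWWWWWWWWWWWWWWWWWWWWWWWWWoWWWWWWWWWWo..............
WWWWWWWWooWWWWWWWWWWWWWWWWWWWWWWWWWWoWWWWWWWWWWo#.............
oWWWWWWWooWWWWWWWWWWWoooooooWWWWWWWWWWWWWWWWWWWo#.............
oWWWWWWWooWWWWWWWWWoooooooooWWWWWWWWWoWWWWWWWWWWo#............
WWWWWWWWWoWWWWWWWWoooooooooWWWooooooooWWWWWWWWWoo#............
oWWWWWWWWooWWWWWWWWooooooWWWWWoooooooooWWWWWWWWWoo............
.oWWWWWWWo#WWWWWWWWWooWWWWWWWoWooooooooWWWWWWWWWWo#...........
```

Contact made: −4 N lateral, the cap has shifted +2 mm in x and the window strip in the side view is widening. I'll keep tipping along the arc.

```bash
python3 -m creep '[[0.001,-0.0002,0.001,0,0,0,0],[0.002,-0.0003,0.002,0,0,0,0],[0.003,-0.0005,0.003,0,0,0,0],[0.004,-0.0007,0.004,0,0,0,0],[0.005,-0.0008,0.0048,0,0,0,0],[0.006,-0.001,0.0056,0,0,0,0],[0.006,-0.001,0.0056,0,0,0,0]]'
python3 look.py 8 | head -34
```

```text
time: 18.65
tcp_pos: [0.462, -0.0729, 0.045]
tcp_rot: [0.762, 0.648, -0.001, -0.001]
force: [-6.4, -0.4, 7.5]
opening: 0.0005
grasp_force: 4.8
top (array([262.36764706, 234.67647059]), [258, 231, 10, 9, 68]) [ 0.47414151 -0.15195221  0.03      ]
side (array([306.78947368, 192.94736842]), [304, 191, 6, 5, 19]) [ 0.47528175 -0.15345999  0.03      ]
side [307 205]
...........oWW..............oo#######o########...o.#.####ooooo
...........................#oooooo###.#######...........oooooo
...........................oooooooWoo#oooo###.....o.....oooooo
..........................ooooooooooo#ooWW...............ooooo
..........................ooooooooooo#oooo........o......ooooo
.........................oWWWWWWooooo#oooo........o......ooooo
.........................o#####Wooooo#oooo...............ooooo
.........................#####WWooooo#ooo................ooooo
.........................#####oWWWooo#ooo.................oooo
........................######oooWooo#ooo.................oooo
........................#####oWooooo##ooo.........oo..#####ooo
......................o.#####ooWoooo#oooo..
[... 467 characters left out ...]
.............########oWooooooo#ooo#####################o
...................########WWWoo#ooo#oo######################o
...................########WWWWW##oo#oo######################o
...................#######oWWWWW#############################o
..................##ooooooooWWWW######################o#######
..................##WWWWWWWooWWo##############################
..................#oWWWWWWWWWoo#######################o#######
..................##oWWWWWWWWWo########o##############o#######
..................#oWWWWWWWWWWWo##..##oo##########o##oo..#####
...................oWWWWWWWWWWo##...###o######################
...................oWWWWWWWWWoo##...###..#####################
top [241 233]
```

```bash
python3 -m creep '[[0.0005,-0.0001,0.0015,0,0,0,0],[0.001,-0.0002,0.003,0,0,0,0],[0.002,-0.0003,0.004,0,0,0,0],[0.003,-0.0005,0.005,0,0,0,0],[0.004,-0.0007,0.0055,0,0,0,0],[0.005,-0.0008,0.006,0,0,0,0],[0.005,-0.0008,0.006,0,0,0,0]]'
python3 look.py 9 | head -34
```

```text
time: 19.33
tcp_pos: [0.467, -0.0733, 0.0508]
tcp_rot: [0.761, 0.648, -0.001, -0.002]
force: [-2.7, 1.4, 2.8]
opening: 0.0006
grasp_force: 1.9
top (array([262.52459016, 235.09836066]), [257, 231, 11, 9, 61]) [ 0.47263898 -0.1525088   0.03      ]
side (array([306.5       , 192.71428571]), [305, 191, 4, 4, 14]) [ 0.47618043 -0.15472288  0.03      ]
side [307 205]
............................oooooooo#oo#####............oooooo
............................ooooWooooWoo..........o.....oooooo
...........................oooooWooo#ooo..........o.....oooooo
...........................oooooooo#oooo.................ooooo
..........................ooooooooo#oooo..........o......ooooo
..........................WWWWWWooo#oooo..........o......ooooo
..........................#####oooo#oooo.................ooooo
.........................o#####oooo#oooo..................oooo
.........................######oooo#oooo..................oooo
.........................######oooo#oooo.................#oooo
.........................######oooo#ooo............o#######ooo
......................o.######ooooo#ooo....
[... 467 characters left out ...]
............##########oWoooo#oo########################o
..................##########oWWoo###o########################o
.................###########oWWWW#####o######################o
..................##########WWWWW#####################o######o
.................#####ooooooWWWWW#####################o######o
.................####oWWWWWWooWW##############################
.................###oWWWWWWWWooW######################o#######
.................###oWWWWWWWWWoo######################o#######
.................#.oWWWWWWWWWWWW######.o###########.#.oo##.###
...................oWWWWWWWWWWWW#######o######################
...................oWWWWWWWWWWWo##..###..#####################
top [241 233]
```

The force is on a 45° line, so the fingertip has ridden onto the window flat and the driver is not following the arc. I'll back off, see where it rests, and push with the inner pad of the open gripper instead, which grips better.

```bash
python3 -m creep '[[-0.002,0,-0.001,0,0,0,0],[-0.006,0.001,-0.002,0,0,0,0],[-0.012,0.002,-0.002,0,0,0,0],[-0.02,0.003,0,0,0,0,0],[-0.025,0.004,0.04,0,0,0,0],[-0.025,0.004,0.08,0,0,0,0],[-0.025,-0.036,0.12,0,0,0,0.03],[-0.025,-0.076,0.15,0,0,0,0.06]]'
python3 -m creep '[[0,-0.04,0.04,0,0,0,0.094],[0,-0.08,0.06,0,0,0,0.094],[0,-0.1,0.06,0,0,0,0.094],[0,-0.1,0.06,0,0,0,0.094],[0,-0.1,0.06,0,0,0,0.094]]'
python3 look.py 10 | sed 's/^\.*$//' ; python3 - <<'E'
from h import *
s=dict(np.load("side6.npz"))
h=cv2.cvtColor(s["color"],cv2.COLOR_RGB2HSV);H,Sa,V=[h[...,i].astype(int) for i in range(3)]
a=np.where((Sa<70)&(V>140),"W",np.where(V<80,"#",np.where((H>60)&(H<90)&(Sa>90),".","o")))
print("side6");print("\n".join("".join(r) for r in a[191:221,287:330]))
E
```

```text
time: 20.1
tcp_pos: [0.4418, -0.1303, 0.1888]
tcp_rot: [0.76, 0.65, -0.0, -0.001]
force: [1.7, -0.5, 0.0]
opening: 0.0105
grasp_force: 0.0
time: 20.52
tcp_pos: [0.4412, -0.2329, 0.2466]
tcp_rot: [0.763, 0.647, -0.0, -0.001]
force: [0.6, 1.2, -0.4]
opening: 0.0436
grasp_force: 0.0
top (array([261.11764706, 236.54411765]), [256, 233, 11, 8, 68]) [ 0.46749998 -0.14745098  0.03      ]
side (array([309.85294118, 193.17647059]), [306, 191, 8, 6, 34]) [ 0.4649303  -0.15221538  0.03      ]
side [307 205]
..............................ooooooo...................oooooo
..............................ooooooo.............o.....oooooo
.............................oooooooo.............o.....oooooo
.............................oooooooo....................ooooo
............................ooooooooo.............o......ooooo
............................oWooooooo.............o......ooooo
............................ooWWWWWo##...................ooooo
..........................oo#######oo.....................oooo
..........................W########oo#....................oooo
..........................o####
[... 3139 characters left out ...]
............########ooWW##..............
..............#########oWWo#...............
.............o########oWWo##...............
.............oo#######oWoW#................
..............########oWoW#................
.............#########oWWo#................
.............########oWWWo#................
.............########oWoo##................
.............########oWoW##................
............#########ooWo#.................
............#oWWWooooWWWo#.................
............#WWWWWWWWoWWo#.................
...........oWWWWWWWWWooW##.................
...........WWWWWWWWWWWoW#....o.............
...........WWWWWWWWWWWo##....o.............
...........oWWWWWWWWWWWo#..................
```

The driver fell back exactly to its original place, so the mat grips and it tips about its far edge. I'll straddle it with the jaws open and tips low, pushing with the −x finger's pad.

```bash
python3 -m creep '[[0.02,0.035,0,0,0,0,0.094],[0.04,0.07,0,0,0,0,0.094],[0.05,0.11,0,0,0,0,0.094],[0.055,0.15,0,0,0,0,0.094],[0.055,0.15,-0.04,0,0,0,0.094],[0.055,0.15,-0.08,0,0,0,0.094],[0.055,0.15,-0.11,0,0,0,0.094],[0.055,0.15,-0.11,0,0,0,0.094]]'
python3 -c "
from h import *
y=np.array([.987,-.163,0]);y/=np.linalg.norm(y)
to([.4974,-.080,.030],Rt(np.array([0,0,-1.]),y))"
```

```text
time: 21.28
tcp_pos: [0.4933, -0.0794, 0.1313]
tcp_rot: [0.76, 0.649, -0.003, -0.005]
force: [-2.0, -0.1, -0.4]
opening: 0.0937
grasp_force: 0.0
shift [ 0.0041 -0.0006 -0.1013] turn [-0.22 -0.59 -0.38]
```

```bash
python3 -m creep '[[0.002,-0.0003,-0.02,0,0,0,0.094],[0.004,-0.0006,-0.045,0,0,0,0.094],[0.004,-0.0006,-0.07,0,0,0,0.094],[0.004,-0.0006,-0.09,0,0,0,0.094],[0.004,-0.0006,-0.101,0,0,0,0.094],[0.004,-0.0006,-0.101,0,0,0,0.094]]'
python3 -m creep '[[0.0015,-0.0002,0,0,0,0,0.094],[0.003,-0.0005,0,0,0,0,0.094],[0.0045,-0.0007,0,0,0,0,0.094],[0.006,-0.001,0,0,0,0,0.094],[0.007,-0.0011,0,0,0,0,0.094],[0.007,-0.0011,0,0,0,0,0.094]]'
```

```text
time: 21.78
tcp_pos: [0.5003, -0.0813, 0.0347]
tcp_rot: [0.761, 0.649, -0.001, -0.002]
force: [-0.7, -0.3, 0.4]
opening: 0.094
grasp_force: 0.0
time: 22.28
tcp_pos: [0.5085, -0.0832, 0.0357]
tcp_rot: [0.762, 0.648, -0.0, -0.001]
force: [-0.1, 0.4, 0.3]
opening: 0.0942
grasp_force: 0.0
```

```bash
python3 -m creep '[[-0.003,0.0005,0,0,0,0,0.094],[-0.004,0.0006,-0.003,0,0,0,0.094],[-0.004,0.0006,-0.006,0,0,0,0.094],[-0.004,0.0006,-0.006,0,0,0,0.094]]'
python3 -m creep '[[0.001,-0.0002,0,0,0,0,0.094],[0.002,-0.0003,0,0,0,0,0.094],[0.003,-0.0005,0,0,0,0,0.094],[0.004,-0.0006,0,0,0,0,0.094],[0.004,-0.0006,0,0,0,0,0.094]]'
python3 -m creep '[[0.001,-0.0002,0.0005,0,0,0,0.094],[0.002,-0.0003,0.001,0,0,0,0.094],[0.002,-0.0003,0.001,0,0,0,0.094]]'
python3 -m creep '[[0.001,-0.0002,0.0015,0,0,0,0.094],[0.002,-0.0003,0.003,0,0,0,0.094],[0.002,-0.0003,0.003,0,0,0,0.094]]'
python3 look.py 11 | head -2
```

```text
time: 22.62
tcp_pos: [0.5035, -0.0824, 0.0287]
tcp_rot: [0.761, 0.648, -0.001, -0.002]
force: [-0.1, 0.1, -0.5]
opening: 0.094
grasp_force: 0.0
time: 23.03
tcp_pos: [0.5083, -0.083, 0.0293]
tcp_rot: [0.761, 0.648, -0.0, -0.001]
force: [-0.4, -0.3, -0.2]
opening: 0.094
grasp_force: 0.0
time: 23.28
tcp_pos: [0.5099, -0.0833, 0.0303]
tcp_rot: [0.761, 0.648, -0.001, -0.002]
force: [-0.8, 0.1, 0.1]
opening: 0.0936
grasp_force: 0.6
time: 23.53
tcp_pos: [0.5122, -0.0837, 0.0336]
tcp_rot: [0.761, 0.648, -0.0, -0.001]
force: [-1.1, -0.4, 0.4]
opening: 0.0941
grasp_force: 0.9
top attempt to get argmax of an empty sequence
side (array([309.19230769, 193.57692308]), [306, 192, 7, 5, 26]) [ 0.46734477 -0.150056    0.03      ]
```

```bash
python3 -m creep '[[0.001,-0.0002,0.0014,0,0,0,0.094],[0.002,-0.0003,0.0026,0,0,0,0.094],[0.003,-0.0005,0.0038,0,0,0,0.094],[0.004,-0.0006,0.005,0,0,0,0.094],[0.005,-0.0008,0.006,0,0,0,0.094],[0.006,-0.001,0.007,0,0,0,0.094],[0.006,-0.001,0.007,0,0,0,0.094]]'
python3 look.py 12 | head -34
```

```text
time: 24.22
tcp_pos: [0.5184, -0.0846, 0.0406]
tcp_rot: [0.761, 0.648, -0.0, -0.001]
force: [0.0, 0.2, 0.2]
opening: 0.0939
grasp_force: 0.1
top attempt to get argmax of an empty sequence
side (array([307.6       , 192.54285714]), [304, 190, 8, 7, 35]) [ 0.47235814 -0.1556501   0.03      ]
side [307 205]
oWoo#.......................ooooooo#######oWo...........oooooo
oooo#......................oooooooo#######ooo.....o.....oooooo
oooo#......................ooooooooooo####ooo.....o.....oooooo
oooo#.....................oooooooooWoo....ooo............ooooo
oooo#.....................oooooooooooo............o......ooooo
oooo#....................oooo#oooooooo............o..#####oooo
oooo#....................#######oooooo.........###########oooo
oooo#....................#####ooo#oooo..##################oooo
oooo#...................######oWoooooo#####################ooo
oooo#...................######oooooooo#####################ooo
oooo#...................#####oWoo#oooo#############o#######ooo
oooo#.................o.#####ooooooooo#############.#######ooo
oooo#######...........o######ooooooooo
[... 409 characters left out ...]
#######......########ooooo#oooo########################o
.#######o####......########ooooo#ooo#########################o
.############......#######oWWooo#oo##########################o
.#######o#######....######oWWWWo######################.######o
.###################oooooWooWWW#######################o#######
############.######oWWWWWWWooWW###############################
..######.##...#####oWWWWWWWWWoo#######################o#######
...................oWWWWWWWWWWo#######################o#######
...................oWWWWWWWWWWWo##.#o.oo##########.###o#######
...................oWWWWWWWWWWo########o###################...
...................oWWWWWWWWWoo########################.......
top [241 233]
```

Near balance: contact force is almost nil and the cap has shifted 7.5 mm. On over the edge.

```bash
python3 -m creep '[[0.001,-0.0002,0.0006,0,0,0,0.094],[0.002,-0.0003,0.0012,0,0,0,0.094],[0.003,-0.0005,0.0018,0,0,0,0.094],[0.004,-0.0006,0.0024,0,0,0,0.094],[0.005,-0.0008,0.003,0,0,0,0.094],[0.006,-0.001,0.0034,0,0,0,0.094],[0.007,-0.0011,0.0036,0,0,0,0.094],[0.008,-0.0013,0.0038,0,0,0,0.094]]'
python3 look.py 13 | head -34
```

```text
time: 24.98
tcp_pos: [0.5261, -0.0859, 0.0441]
tcp_rot: [0.761, 0.648, -0.0, -0.001]
force: [0.9, -0.4, -0.2]
opening: 0.0938
grasp_force: 0.0
top attempt to get argmax of an empty sequence
side (array([303.97142857, 192.28571429]), [301, 190, 7, 6, 35]) [ 0.48466284 -0.15705469  0.03      ]
side [307 205]
oo#.....................ooooooo.#######.ooo.............oooooo
oo#....................oooooooo#oooo###.ooo.......o.....oooooo
oo#....................oooooooo#oooo...oooo.......o.....oooooo
oo#....................oooooooo#oooo.....................ooooo
oo#...................ooooooooo.oooo...................##ooooo
oo#..................ooooooooo#.oooo..............########oooo
oo#.................oo#oooo##o#oooooo......###############oooo
oo#.................W#oWWWWo##ooooooo##############o######oooo
oo#.................##oooooo###oooo#######################oooo
oo#.................##oooWo####oooo########################ooo
oo#................##oWoooo####oooo##o#############o#######ooo
oo##...............##oooooo####oooo########################ooo
oo######...........##ooooWo####oooo#
[... 411 characters left out ...]
#####......#oWWWooo#####oWoo###########################o
##########.......#oWWWWWo######oo#####.######################o
##########......##oWWWWW#####################################o
##################oWWWWW#####################################o
#################ooooooo##############################o#######
################oWWWWWWWo#####################################
....####.......ooWWWWWWWWo############################.#######
..............oWWWWWWWWWWo############################o####.##
..............WWWWWWWWWWWWoo#o####o###oo#############oo##.....
...............oWWWWWWWWWWWo###########o###############.......
...............oWWWWWWWWWWW########################...........
top [241 233]
```

It has tipped over. The cap shifted about 19.7 mm and the window is now on the top flat. I'll withdraw straight up and check with the last picture.

```bash
python3 -m creep '[[-0.003,0,0.001,0,0,0,0.094],[-0.006,0.001,0.003,0,0,0,0.094],[-0.006,0.001,0.02,0,0,0,0.094],[-0.006,0.001,0.05,0,0,0,0.094],[-0.006,0.001,0.09,0,0,0,0.094],[-0.006,-0.03,0.13,0,0,0,0.094],[-0.006,-0.07,0.17,0,0,0,0.094],[-0.006,-0.11,0.2,0,0,0,0.094]]'
python3 -m creep '[[-0.02,-0.04,0,0,0,0,0.094],[-0.04,-0.08,0,0,0,0,0.094],[-0.04,-0.12,0,0,0,0,0.094],[-0.04,-0.12,0,0,0,0,0.094],[-0.04,-0.12,0,0,0,0,0.094]]'
python3 look.py 14 | head -2
python3 - <<'E'
from h import *
T=np.load("top14.npz")["color"];S=np.load("side14.npz")["color"]
cv2.imwrite("pics/fin.png",cv2.cvtColor(np.hstack([cv2.resize(T[170:270,140:300],(480,300),interpolation=2),cv2.resize(S[160:260,260:365],(315,300),interpolation=2)]),cv2.COLOR_RGB2BGR))
E
```

```text
time: 25.75
tcp_pos: [0.5198, -0.1713, 0.2262]
tcp_rot: [0.761, 0.649, -0.0, -0.001]
force: [1.7, -0.9, -0.4]
opening: 0.0943
grasp_force: 0.0
time: 26.17
tcp_pos: [0.4786, -0.2941, 0.2234]
tcp_rot: [0.763, 0.646, -0.001, -0.002]
force: [0.1, 1.0, 0.9]
opening: 0.0939
grasp_force: 0.0
top (array([262.62857143, 231.41428571]), [257, 228, 12, 8, 70]) [ 0.48576356 -0.15293121  0.03      ]
side (array([304.43243243, 192.64864865]), [301, 190, 7, 8, 37]) [ 0.48321655 -0.1550831   0.03      ]
```

View pics/fin.png

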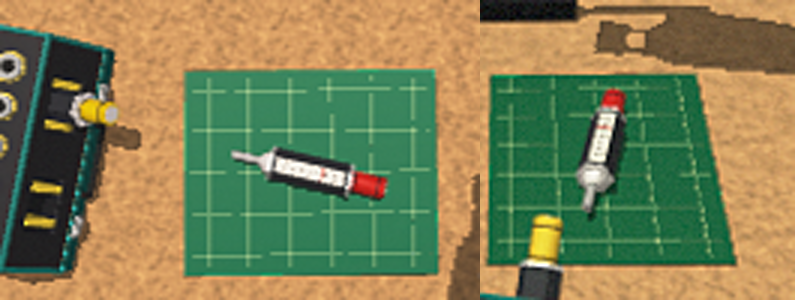

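The driver lies flat on the mat with its white scale window centred on top, at about (310,172) in the left half. The yellow driver is still in its cutout at (95,112), and the robot is clear of everything.

```bash
python3 -c "
from workcell import bot
print(bot.sign_off())"
```

```text
the job is handed in; nothing more can be done
None
```

The job is handed in at about 26 s: the red-capped driver was eased out of its cutout, laid flat on the green mat and rolled until its scale window faced up, the yellow-capped driver is still in its cutout, and the first roll attempt fell back so I pushed again.

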